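Draw the hot board tray out with the latch hook

TASK

The tray in the small bench oven is hot, so draw it out with the hook: take the hook by its black handle, push its open jaw gently onto the headed pin at the front of the tray until the pin is fully home and the sprung latch flips shut behind it, then pull the tray gently out by about 7 cm from where it stood. Let go of the hook, leaving it lying latched on the pin; do not touch the tray or its pin with the gripper, never shove or jerk with more than 20 N, and leave the other things alone.

Things in the scene. Friction and masses are not known exactly. Their poses are not given: they have to be found in the camera images.
- grip (a point): Centre of the hook's black handle block, 44 long (its x) x 20 wide (y) x 44 mm high (z), 22 mm above the hook's flat underside; pinch it across its 20 mm width. Axes are the hook's: x from the handle to the open mouth, z up. The hook (0.24 kg, about 170 mm long) lies flat on the bench at first, mouth roughly towards the oven.
- throat (a point): Seat of the hook's throat, 97 mm ahead of the handle's centre along the hook's x: the pin's axis stands here when fully home; 9 mm above the underside, half of the jaw's 18 mm thickness. Axes as the handle. Throat 20 mm wide (10 mm either side of the x axis, a latch recess beyond on +y); its two prongs, flared at the ends, reach 49 mm ahead and 30 mm to either side.
- latch (a joint): Swing of the hook's latch, rad: 0 shut across the mouth (cannot swing outwards), 1.5 folded into the jaw. Hinge 26 mm ahead of the seat and 14 mm to +y; 23 mm long, 5 thick. The pin pushes it inwards against its spring (about 6 to 11 N along the push); it flips shut behind the pin only when the pin is within about 3 mm of the seat. Once shut the pin has 18 mm of slack before it pulls.
- pin (a point): Middle of the headed pin, 27 mm above the bench; axes are the oven's. Upright steel pin, 12 mm diameter, on a flat tongue of the tray (26 mm wide, top 10 mm above the bench, ending 14 mm beyond the pin), with a round head of 26 mm diameter, underside 44 mm up: the 18 mm thick jaw goes in level between tongue and head, its underside best 16 to 20 mm above the bench.
- oven: Fixed white bench oven, 240 deep (x) x 250 wide (y) x 140 mm high, origin under its centre; its own -x is the direction in which its front faces and the tray slides out.
- tray: The hot tray with tongue and pin, in the oven's front slot; its front panel is 66 mm behind the pin; origin inside the oven, no use for aiming. It slides along the oven's x with 2 N of friction, so the hook's push moves it in before the latch yields, up to a hard stop 5 to 48 mm farther in than it first stands (not visible). It can be drawn out 110 mm. Gripper must not touch it.
- hook: The loose hook as a whole; origin under the throat's seat, at the underside. Left at the end lying with the pin in its throat.
- spray: Bystander: yellow spray can, 54 mm diameter, 170 mm tall; origin under its centre.
- meter: Bystander: orange multimeter 150 x 75 x 34 mm lying flat; origin under its centre.
- partsbox: Bystander: grey divided parts box 90 x 120 x 30 mm; origin under its centre.
- flux: Bystander: small jar, 44 mm diameter, 35 mm tall, on top of the oven; origin under its centre.
Mind the look-alikes: they are no part of the job. What is shaped like the hook but purple is not meant.

How it is judged:
On the way, in this order (a step that is already met when the one before it is completed fails the run):
1. the pin is in the hook's throat and the latch has shut behind it, the tray not yet drawn out (value of joint latch below 0.12 rad and x of pin in the frame of throat between -0.004 and 0.025 m and y of pin in the frame of throat between -0.007 and 0.009 m and z of pin in the frame of throat between -0.012 and 0.017 m), for 0.2 s.
2. the tray has been drawn out at least 50 mm by the latched hook (all of step 1 and distance of pin from where it was at the start of the episode between 0.05 and 0.09 m), for 0.2 s.
At the end, for the whole second after the job is handed in: The pin is inside the hook's throat (0 to 25 mm ahead of the seat) with the latch shut (under 0.12 rad), the pin stands 50 to 90 mm farther out of the oven than at the start, and hook and tray are at rest (all of step 2 and linear speed of hook below 0.02 m/s and linear speed of tray below 0.01 m/s); the robot touches nothing.
It fails at once if the tray or its pin loaded with more than 20 N (contact force between tray and anything else above 20 N).
It fails at once if the gripper touches the hot tray (contact force between tray and the fingers above 0.5 N or contact force between tray and the arm above 0.5 N).
It fails at once if a bystander (spray can, multimeter, parts box, flux jar) moved more than 20 mm (distance of any of spray, meter, partsbox, flux from where it was at the start of the episode above 0.02 m).
It also fails if it takes over 58 s, if anything falls off the work surface, if the arm or the gripper's body presses on something with over 40 N, if the wrist force passes 120 N, or if a joint passes its speed limit or range.

ROBOT

A 6-joint arm with a two-finger parallel gripper is mounted at the origin on the work surface. World frame = base frame: x ahead of the robot, y to its left, z up, the work surface at z = 0. Lengths are in m, angles in rad, forces in N, time in s.
With the tool pointing down it reaches from about 0.25 to 0.725 m from the base axis. Payload 4 kg.
Tool frame: the origin (TCP) lies on the centre line of the jaws, within the pads' length; the fingertips stand 14 mm ahead of it and the grasp point (between the pads) lies 5 mm behind it; z points along the fingers, x is the direction in which the jaws open and shut, and the axes are right-handed (so a half turn about z gives the same grasp; the last joint's range is limited). The gripper opens to 85 mm and grips with 20 to 120 N. Pads are 22 mm wide; open, the fingers measure 114 mm over their backs; the gripper's body (76 mm by 85 mm) begins 54 mm behind the grasp point. The pads swing forward as they close: fully open they stand 13 mm farther back than shut.
Start: joints at [-1.117, 0.241, 0.005, 1.335, 0, 1.571], TCP at [0.219, -0.449, 0.245] pointing down, gripper open.
Joint ranges: [-2.72, 2.72], [-1.05, 1.87], [-1.09, 1.28], [-1.99, 2.15], [-1.42, 1.44], [-3.14, 3.14]. Speed limits (rad/s): [2.79, 2.79, 3.14, 3.14, 3.14, 3.14].

INTERFACE

Orientations are given as a unit quaternion [x, y, z, w].
In Python, from workcell import bot gives the robot as it stands.
- The arm moves only by the tool play_rows, never from a script. Its argument "motion" is a list of rows, each an object with "fingers": the closure, from -1 (fully open) to 1 (shut), so that 0 is half open; "translation": the shift along the tool's x, y, z in cm, a list of three; "roll": the turn about the tool's z in degrees. A call has 1 to 20 rows; each row is the pose to reach, as a shift and turn from the pose commanded when the call began, along the tool's axes at that moment; what a row does not reach only later rows make up. A row lasts 1/12 s, in which the tool goes at most 41.7 mm and 7.16 degrees, less where a joint would pass 70% of its speed; a pose out of reach is approached as far as the arm can. A call with a gripper value outside its range is refused whole. The fingers move at their own pace and stop on an object; the grip force is fixed at half the most. Time passes only in rows, so rows that repeat a pose let the fingers close. It gives the time, the measured TCP pose, the force and the opening at its end, in the units of the state.
- bot.get_obs(): the state, without advancing time (a new reading comes with each control period).
- bot.camera(name): name is "side" or "top" or "wrist"; returns a dict with "pixels" (400x640x3 uint8, red, green, blue), "intrinsics" (3x3 intrinsics, pixels), "world_to_cam" (4x4, takes a point from world to camera coordinates). Camera axes: x right, y down, z forward; pixel columns grow to the right and rows downward; lengths in m; the calibration is good to about 2 mm. The wrist camera is an equidistant fisheye: a pixel r from the principal point sees the ray r / f radians off the axis. A picture is of the moment at which its call begins. There is no depth.
- bot.job_done(): hands the job in, once; it reports no verdict.
The state is a dict: "clock": time; "joint_pos": joint angles; "joint_vel": joint speeds; "tau": joint torques, N m; "eef_pos": TCP position; "tool_rot": TCP orientation; "ft_force": force on the tool from outside, world axes, zero at the start; "ft_torque": the same for the moment, N m; "grip_width": finger opening in m.
Only numpy, scipy, OpenCV 4.12 (cv2) and the standard library are available. Lean on these libraries where they do the work, as an engineer would, in place of code of your own. Each camera call takes 0.05 s, during which the arm holds its last target. There are 200 camera calls.

## Working session

There is one attempt and no reset: what is moved stays moved. The work goes in short steps, Python scripts to look and compute and a tool call to move; the robot and the scene stay as the last step left them, time stands still between calls to the robot, and variables do not carry over. Pictures are saved under pics/ and viewed, about 8 in all and at most 12, crops included, and the job is handed in when it is done.

Besides the shell and the picture viewer there is one more tool, called after "Call:" as name([rows], argument=value, ...), one row to a line, values as JSON. play_rows: Moves the arm, as the interface text tells. Its arguments: {"type":"object","properties":{"motion":{"type":"array","items":{"type":"object","properties":{"fingers":{"type":"number"},"translation":{"type":"array","items":{"type":"number"}},"roll":{"type":"number"}}}}},"required":["motion"]}

```bash
mkdir -p pics; ls; cat > h.py <<'E'
import numpy as np, cv2
from workcell import bot
def snap(name,fn):
    c=bot.camera(name); cv2.imwrite(f'pics/{fn}.png',c['pixels'][:,:,::-1])
    np.savez(f'pics/{fn}.npz',K=c['intrinsics'],T=c['world_to_cam'],p=c['pixels']); return c
def ray(fn,u,v,fish=False):
    d=np.load(f'pics/{fn}.npz'); K,T=d['K'],d['T']
    a=np.array([(u-K[0,2])/K[0,0],(v-K[1,2])/K[1,1]])
    if fish:
        r=np.hypot(*a); b=np.r_[a/r*np.sin(r),np.cos(r)] if r>0 else np.array([0,0,1.])
    else: b=np.r_[a,1]
    R=T[:3,:3]; o=-R.T@T[:3,3]; b=R.T@b; return o,b/np.linalg.norm(b)
def atz(fn,u,v,z,fish=False):
    o,b=ray(fn,u,v,fish); return o+b*(z-o[2])/b[2]
def tri(*rs):
    A=0;y=0;M=[]
    for o,b in rs:
        P=np.eye(3)-np.outer(b,b); A=A+P; y=y+P@o
    x=np.linalg.solve(A,y); return x,[np.linalg.norm((np.eye(3)-np.outer(b,b))@(x-o)) for o,b in rs]
E
python3 - <<'E'
from h import *
np.set_printoptions(precision=3,suppress=True)
for n in ['top','side','wrist']:
    c=snap(n,n+'0'); print(n,c['intrinsics'].tolist(),c['world_to_cam'].round(3).tolist())
print(bot.get_obs())
a=cv2.imread('pics/top0.png');b=cv2.imread('pics/side0.png')
E
```

```text
pics
top [[415.396263551549, 0.0, 316.4726136731515], [0.0, 415.396263551549, 204.12620537398078], [0.0, 0.0, 1.0]] [[0.091, -0.996, 0.003, -0.02], [-0.975, -0.089, -0.204, 0.576], [0.203, 0.015, -0.979, 1.157], [0.0, 0.0, 0.0, 1.0]]
side [[367.6562029263977, 0.0, 322.66707003969367], [0.0, 367.6562029263977, 201.92330659479472], [0.0, 0.0, 1.0]] [[-0.754, -0.656, -0.015, 0.452], [-0.461, 0.546, -0.699, 0.312], [0.467, -0.521, -0.715, 0.717], [0.0, 0.0, 0.0, 1.0]]
wrist [[309.70691628693146, 0.0, 316.6755028071111], [0.0, 309.70691628693146, 203.63933618647985], [0.0, 0.0, 1.0]] [[0.439, -0.899, -0.002, -0.499], [-0.864, -0.423, 0.274, -0.036], [-0.247, -0.118, -0.962, 0.38], [0.0, 0.0, 0.0, 1.0]]
{'clock': 0.15, 'joint_pos': array([-1.117,  0.241,  0.004,  1.335, -0.   ,  1.571]), 'joint_vel': array([ 0.   , -0.002,  0.004,  0.   ,  0.004,  0.   ]), 'tau': array([ -0.   , -37.264,  25.264,   0.012,  -0.   ,  -0.   ]), 'eef_pos': array([ 0.219, -0.449,  0.245]), 'tool_rot': array([ 0.848, -0.53 , -0.001, -0.   ]), 'ft_force': array([-0.219,  0.498, -0.246]), 'ft_torque': array([ 0.018, -0.009,  0.045]), 'grip_width': 0.08540165703028271}
```

View pics/top0.png

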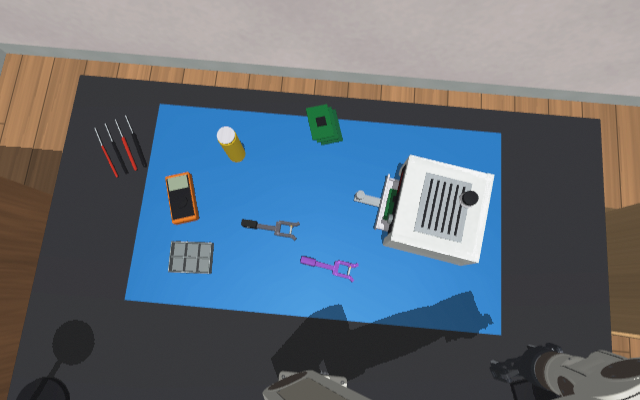

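View pics/side0.png

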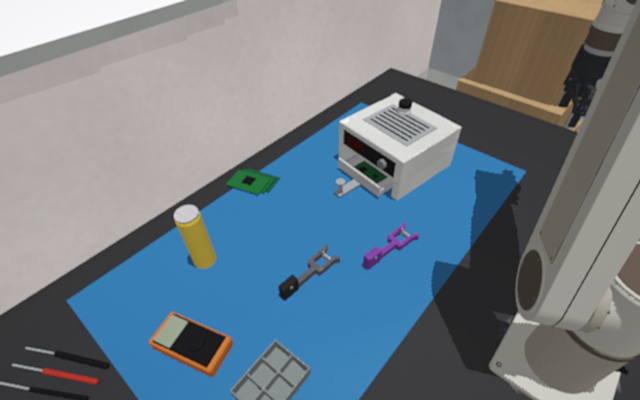

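Top view: the grey hook has its black handle at (249,225) and its jaw at (288,230). The purple look-alike is at (305,261) to (350,270). The pin head is at (360,197), and the oven faces image left (+y). In the side view the hook handle is at (289,287) and the pin at (341,184). The grey hook with the black handle fits the description and the purple one is excluded. I'll confirm this in an enlarged crop.

```bash
python3 - <<'E'
from h import *
a=cv2.imread('pics/top0.png')[175:285,230:410];b=cv2.imread('pics/side0.png')[165:305,265:425]
a=cv2.resize(a,None,fx=4.4,fy=4.4,interpolation=cv2.INTER_CUBIC)[:,:792]
cv2.imwrite('pics/c1.png',a)
b=cv2.resize(b,None,fx=4.2,fy=4.2,interpolation=cv2.INTER_CUBIC)
cv2.imwrite('pics/c2.png',b)
E
```

```text
(no output)
```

View pics/c1.png

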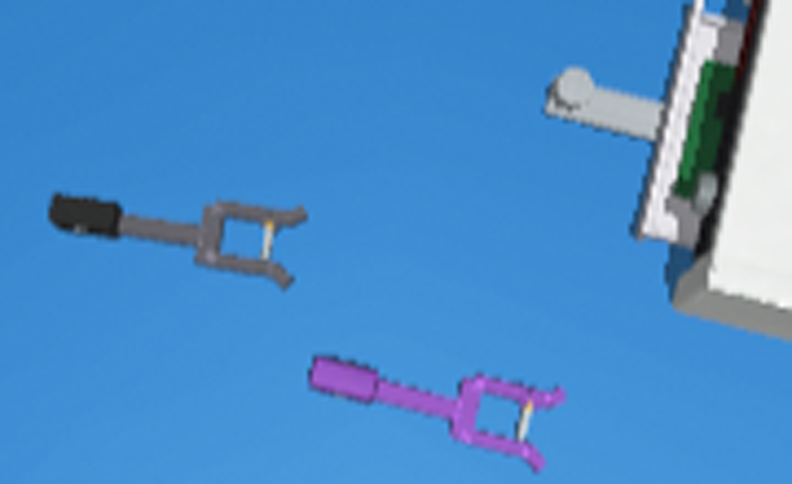

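View pics/c2.png

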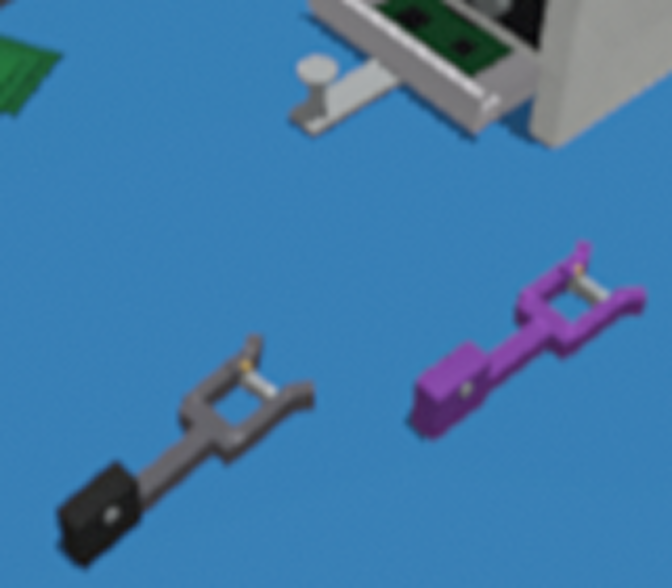

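The grey hook has the black handle, at top crop (86,212) and side crop (99,500), and its latch hinge is at top (269,226), side (246,366). The pin head is at top (576,87), side (318,66). The purple twin is clearly a different tool. Next I'll triangulate.

```bash
python3 - <<'E'
from h import *
np.set_printoptions(precision=4,suppress=True)
t=lambda u,v:ray('top0',230+u/4.4-.4,175+v/4.4-.4)
s=lambda u,v:ray('side0',265+u/4.2-.4,165+v/4.2-.4)
for n,a,b in [('handletop',(86,211),(99,500)),('head',(576,86),(318,66)),('hinge',(269,225),(246,366)),('prong+y tip',(304,212),(257,343)),('prong-y tip',(288,285),(308,392))]:
    x,e=tri(t(*a),s(*b)); print(n,x,np.array(e))
T=lambda u,v,z:atz('top0',230+u/4.4-.4,175+v/4.4-.4,z)
# handle axis from top: rear & front centers of top face, neck
p=T(54,208,.044);q=T(119,217,.044);print('handle ends',p,q,np.degrees(np.arctan2(*(q-p)[[1,0]])))
p=T(120,226,.018);q=T(200,234,.018);print('stem',p,q,np.degrees(np.arctan2(*(q-p)[[1,0]])))
p=T(595,90,.01);q=T(660,107,.01);print('tongue upper edge',np.degrees(np.arctan2(*(q-p)[[1,0]])))
p=T(550,113,.01);q=T(652,138,.01);print('tongue lower edge',np.degrees(np.arctan2(*(q-p)[[1,0]])))
# oven top corners from full top image
f=[(413,155),(493,174),(477,264),(388,246)]
c=[atz('top0',u,v,.14) for u,v in f]
for i in range(4): d=c[(i+1)%4]-c[i]; print('oven',c[i],np.linalg.norm(d),np.degrees(np.arctan2(d[1],d[0])))
E
```

```text
handletop [0.5061 0.226  0.0303] [0.0019 0.0019]
head [ 0.6187 -0.0956  0.0492] [0.0013 0.0013]
hinge [0.51   0.1031 0.0183] [0.0015 0.0015]
prong+y tip [0.5221 0.0805 0.0075] [0.0022 0.0022]
prong-y tip [0.4735 0.0877 0.0087] [0.0008 0.0008]
handle ends [0.5058 0.2461 0.044 ] [0.5037 0.2022 0.044 ] -92.71607348860948
stem [0.5014 0.2048 0.018 ] [0.5009 0.15   0.018 ] -90.52866250554894
tongue upper edge -99.87119255385095
tongue lower edge -98.90534197103013
oven [ 0.7236 -0.2255  0.14  ] 0.22644133224324647 -98.86155225630081
oven [ 0.6887 -0.4492  0.14  ] 0.2559377352126852 170.7165415271461
oven [ 0.4362 -0.4079  0.14  ] 0.23948590336098843 83.70517278007655
oven [ 0.4624 -0.1699  0.14  ] 0.2670599193694699 -12.014546417997957
```

Call:
play_rows([
  {"fingers":-0.3,"translation":[-12,-13.8,1],"roll":-16},
  {"fingers":-0.3,"translation":[-12,-13.8,1],"roll":-16},
  {"fingers":-0.3,"translation":[-12,-13.8,1],"roll":-16},
  {"fingers":-0.3,"translation":[-24,-27.6,2],"roll":-31},
  {"fingers":-0.3,"translation":[-24,-27.6,2],"roll":-31},
  {"fingers":-0.3,"translation":[-24,-27.6,2],"roll":-31},
  {"fingers":-0.3,"translation":[-24,-27.6,2],"roll":-31},
  {"fingers":-0.3,"translation":[-36,-41.4,4],"roll":-47},
  {"fingers":-0.3,"translation":[-36,-41.4,4],"roll":-47},
  {"fingers":-0.3,"translation":[-36,-41.4,4],"roll":-47},
  {"fingers":-0.3,"translation":[-36,-41.4,4],"roll":-47},
  {"fingers":-0.3,"translation":[-48,-55.2,5],"roll":-62},
  {"fingers":-0.3,"translation":[-48,-55.2,5],"roll":-62},
  {"fingers":-0.3,"translation":[-48,-55.2,5],"roll":-62},
  {"fingers":-0.3,"translation":[-48,-55.2,5],"roll":-62},
  {"fingers":-0.3,"translation":[-48,-55.2,5],"roll":-62},
  {"fingers":-0.3,"translation":[-48,-55.2,5],"roll":-62},
  {"fingers":-0.3,"translation":[-48,-55.2,5],"roll":-62},
  {"fingers":-0.3,"translation":[-48,-55.2,5],"roll":-62},
])

```text
clock: 1.73
eef_pos: [0.5061, 0.2287, 0.1938]
tool_rot: [1.0, -0.015, -0.0, -0.001]
ft_force: [0.8, 0.4, -0.7]
grip_width: 0.0551
```

```bash
python3 - <<'E'
from h import *
print(bot.get_obs()); c=snap('wrist','w1')
cv2.imwrite('pics/w1b.png',cv2.resize(cv2.imread('pics/w1.png'),(800,500),interpolation=cv2.INTER_CUBIC))
E
```

```text
{'clock': 1.7333, 'joint_pos': array([4.23795156e-01, 3.75460859e-01, 5.70554887e-02, 1.25183658e+00,
       1.28610994e-03, 2.02421001e+00]), 'joint_vel': array([-0.05658106, -0.0524605 , -0.07450253,  0.03459402, -0.03836647,
       -0.03853025]), 'tau': array([ 1.23634525e+00, -4.28930676e+01,  2.49890882e+01,  2.58299068e-02,
        1.71113564e-01,  2.09218157e-01]), 'eef_pos': array([0.50606006, 0.22870851, 0.19380554]), 'tool_rot': array([ 9.99890102e-01, -1.48085404e-02, -2.21413953e-05, -6.99900945e-04]), 'ft_force': array([ 0.80172371,  0.40477085, -0.66444572]), 'ft_torque': array([-0.05764809, -0.0016801 , -0.06900116]), 'grip_width': 0.05507322261619527}
```

View pics/w1b.png

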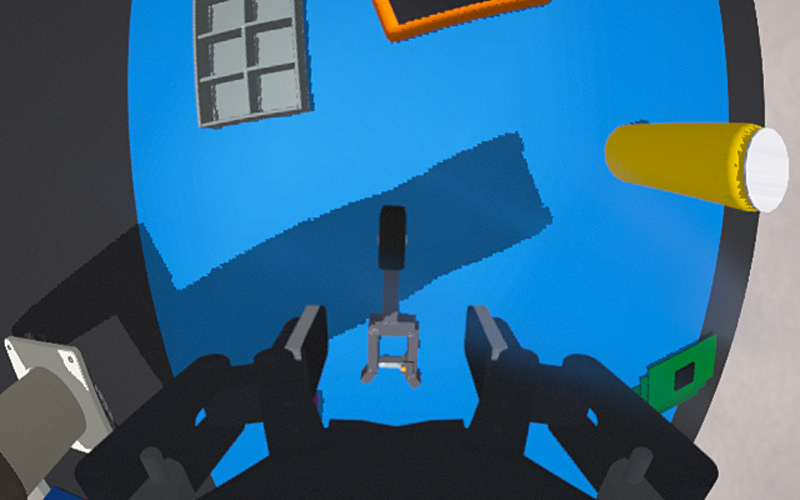

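The wrist view shows the black handle from (392,206) to (391,270), the jaw block at (392,325) and the latch hinge (gold) at (404,369). The hook is the only thing between the fingers.

```bash
python3 - <<'E'
from h import *
np.set_printoptions(precision=4,suppress=True)
d=np.load('pics/w1.npz');T=d['T'];print('cam',-T[:3,:3].T@T[:3,3])
w=lambda u,v,z:atz('w1',u/1.25,v/1.25,z,True)
P={'rear':w(393,208,.044),'front':w(391.5,269,.044),'frontL':w(380,269,.044),'frontR':w(404,269,.044),'jawL':w(369,328,.018),'jawR':w(416,327,.018),'hinge':w(404,369,.018),'tipL':w(366,383,.018),'tipR':w(417,384,.018)}
for k,v in P.items(): print(k,v)
a=(P['front']+P['rear'])/2; b=(P['jawL']+P['jawR'])/2; c=(P['tipL']+P['tipR'])/2
for p,q in((a,b),(a,c),(P['rear'],P['front'])):print(np.degrees(np.arctan2(q[1]-p[1],q[0]-p[0])))
print(a, tri(ray('w1',404/1.25,369/1.25,True),ray('top0',230+269/4.4-.4,175+225/4.4-.4)))
print(tri(ray('w1',392/1.25,238/1.25,True),ray('top0',230+86/4.4-.4,175+209/4.4-.4)))
E
```

```text
cam [0.508  0.2983 0.3235]
rear [0.5046 0.2545 0.044 ]
front [0.502  0.2079 0.044 ]
frontL [0.4933 0.2082 0.044 ]
frontR [0.5115 0.2076 0.044 ]
jawL [0.4798 0.1454 0.018 ]
jawR [0.5212 0.1453 0.018 ]
hinge [0.5097 0.1017 0.018 ]
tipL [0.4735 0.0864 0.018 ]
tipR [0.5217 0.084  0.018 ]
-91.84950103702258
-92.22128561117142
-93.15955611550825
[0.5033 0.2312 0.044 ] (array([0.5103, 0.1037, 0.0214]), [np.float64(0.0005549638446720089), np.float64(0.000554963844671961)])
(array([0.5059, 0.228 , 0.0321]), [np.float64(0.0031754406633387176), np.float64(0.003175440663338567)])
```

Call:
play_rows([
  {"fingers":-0.3,"translation":[-0.2,-0.4,3],"roll":0},
  {"fingers":-0.3,"translation":[-0.2,-0.4,6],"roll":0},
  {"fingers":-0.3,"translation":[-0.2,-0.4,9],"roll":0},
  {"fingers":-0.3,"translation":[-0.2,-0.4,12],"roll":0},
  {"fingers":-0.3,"translation":[-0.2,-0.4,14],"roll":0},
  {"fingers":-0.3,"translation":[-0.2,-0.4,15.5],"roll":0},
  {"fingers":-0.3,"translation":[-0.2,-0.4,16.5],"roll":0},
  {"fingers":-0.3,"translation":[-0.2,-0.4,17],"roll":0},
  {"fingers":-0.3,"translation":[-0.2,-0.4,17],"roll":0},
  {"fingers":-0.3,"translation":[-0.2,-0.4,17],"roll":0},
  {"fingers":-0.3,"translation":[-0.2,-0.4,17],"roll":0},
])

```text
clock: 2.7
eef_pos: [0.504, 0.2283, 0.0266]
tool_rot: [1.0, -0.018, 0.001, -0.001]
ft_force: [0.3, 0.1, 0.3]
grip_width: 0.0552
```

Call:
play_rows([
  {"fingers":0.2,"translation":[0,0,0],"roll":0},
  {"fingers":0.4,"translation":[0,0,0],"roll":0},
  {"fingers":0.6,"translation":[0,0,0],"roll":0},
  {"fingers":0.8,"translation":[0,0,0],"roll":0},
  {"fingers":1,"translation":[0,0,0],"roll":0},
  {"fingers":1,"translation":[0,0,0],"roll":0},
  {"fingers":1,"translation":[0,0,0],"roll":0},
  {"fingers":1,"translation":[0,0,0],"roll":0},
  {"fingers":1,"translation":[0,0,0],"roll":0},
  {"fingers":1,"translation":[0,0,0],"roll":0},
])

```text
clock: 3.53
eef_pos: [0.5036, 0.2284, 0.0262]
tool_rot: [1.0, -0.017, 0.001, -0.0]
ft_force: [-1.8, -0.4, 6.4]
grip_width: 0.0195
```

Call:
play_rows([
  {"fingers":1,"translation":[0,0,-1],"roll":0},
  {"fingers":1,"translation":[0,0,-2],"roll":0},
  {"fingers":1,"translation":[0,0,-3],"roll":0},
  {"fingers":1,"translation":[1.5,1.3,-3],"roll":0.5},
  {"fingers":1,"translation":[3,2.6,-3],"roll":1},
  {"fingers":1,"translation":[4.5,3.9,-3],"roll":2},
  {"fingers":1,"translation":[6,5.2,-3],"roll":3},
  {"fingers":1,"translation":[7.5,6.5,-3],"roll":4},
  {"fingers":1,"translation":[9,7.8,-3],"roll":5},
  {"fingers":1,"translation":[10.5,9.1,-3],"roll":6},
  {"fingers":1,"translation":[12,10.4,-3],"roll":7},
  {"fingers":1,"translation":[13.5,11.8,-2.8],"roll":7},
  {"fingers":1,"translation":[14.4,12.6,-2.4],"roll":7},
  {"fingers":1,"translation":[14.9,13.1,-2],"roll":7},
  {"fingers":1,"translation":[14.9,13.1,-1.8],"roll":7},
  {"fingers":1,"translation":[14.9,13.1,-1.8],"roll":7},
  {"fingers":1,"translation":[14.9,13.1,-1.8],"roll":7},
  {"fingers":1,"translation":[14.9,13.1,-1.8],"roll":7},
  {"fingers":1,"translation":[14.9,13.1,-1.8],"roll":7},
])

```text
clock: 5.12
eef_pos: [0.6469, 0.0929, 0.0436]
tool_rot: [0.997, -0.078, -0.0, -0.0]
ft_force: [-0.1, -0.1, -2.3]
grip_width: 0.0194
```

```bash
python3 - <<'E'
from h import *
o=bot.get_obs(); print(o['eef_pos'],o['tool_rot'],o['ft_force'],o['ft_torque'],o['grip_width'])
for n in('top','side','wrist'): snap(n,n+'2')
def proj(fn,X):
    d=np.load(f'pics/{fn}.npz'); p=d['K']@(d['T'][:3,:3]@np.array(X)+d['T'][:3,3]); return p[:2]/p[2]
print(proj('top2',[.62,-.04,.03]),proj('side2',[.62,-.04,.03]))
R=lambda a,u,v,w,h,f:cv2.resize(cv2.imread(a)[v:v+h,u:u+w],None,fx=f,fy=f,interpolation=cv2.INTER_CUBIC)
u,v=proj('top2',[.63,-.05,.03]).astype(int);A=R('pics/top2.png',u-65,v-35,130,70,6);print(u-65,v-35)
u,v=proj('side2',[.63,-.05,.03]).astype(int);B=R('pics/side2.png',u-65,v-30,130,60,6) if 0 else R('pics/side2.png',u-65,v-15,130,30,6);print(u-65,v-15)
cv2.imwrite('pics/c3.png',np.vstack([A,B]))
E
```

```text
[0.6469161  0.09286251 0.04360362] [ 9.96968193e-01 -7.78101286e-02 -4.11433445e-05 -6.52727793e-05] [-0.06789471 -0.14981898 -2.28302887] [ 0.12424786 -0.01968854  0.02343509] 0.019402005394932222
[341.66433121 193.928434  ] [326.49859119 195.66068433]
280 156
261 177
```

View pics/c3.png

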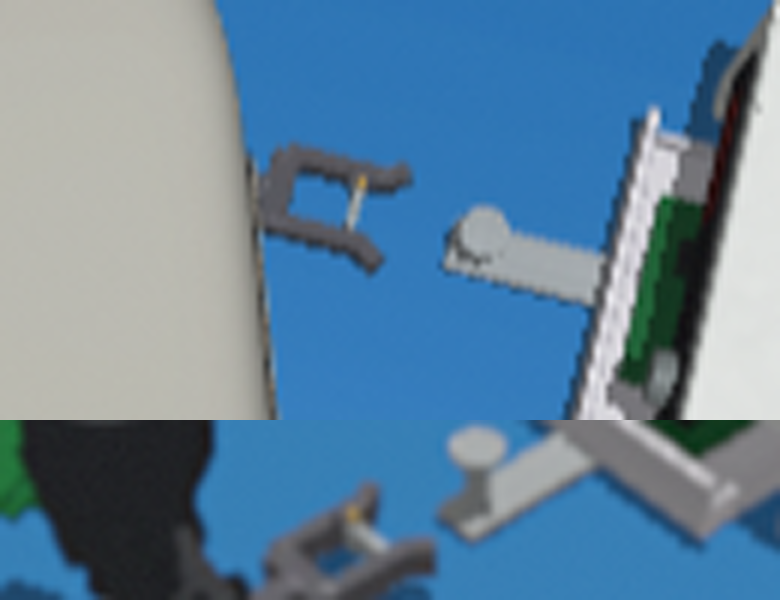

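The crop shows the hook held level, with the latch hinge at top (361,182), side (353,514) and the prong tips at top (405,174) and (375,264). The pin head is at top (485,228), side (478,445).

```bash
python3 - <<'E'
from h import *
np.set_printoptions(precision=4,suppress=True)
t=lambda u,v:ray('top2',280+u/6-.42,156+v/6-.42)
s=lambda u,v:ray('side2',261+u/6-.42,177+(v-420)/6-.42)
X={}
for n,a,b in [('head',(485,227),(478,445)),('hinge',(361,181),(353,513)),('tip+',(408,172),(374,490)),('tip-',(375,266),(434,556))]:
    X[n],e=tri(t(*a),s(*b)); print(n,X[n],e[0])
T=lambda u,v,z:atz('top2',280+u/6-.42,156+v/6-.42,z)
ang=lambda p,q:np.degrees(np.arctan2(*(q-p)[[1,0]]))
print('tongue',ang(T(515,235,.01),T(607,256,.01)),ang(T(445,269,.01),T(588,306,.01)),'panel',ang(T(655,108,.03),T(583,420,.03))+0)
print('prong',ang(T(300,152,.036),T(375,168,.036)),ang(T(265,225,.036),T(345,240,.036)))
print('head top z=.05',T(485,227,.05),'hinge z=.036',T(361,181,.036))
a=np.radians(-98.95);h=np.array([np.cos(a),np.sin(a)]);l=np.array([-h[1],h[0]])
tcp=np.array([.6469,.0929])
for p in X.values(): d=p[:2]-tcp; print(d@h,d@l)
for p in (T(485,227,.05),T(361,181,.036),T(405,172,.036),T(375,266,.036)): d=p[:2]-tcp; print('top',d@h,d@l)
E
```

```text
head [ 0.6205 -0.0959  0.0467] 0.0024446104401776142
hinge [ 0.6417 -0.0329  0.0359] 0.001789133821359706
tip+ [ 0.6503 -0.0567  0.0281] 0.0021534274332064523
tip- [ 0.6015 -0.0435  0.0258] 0.0012083542742219596
tongue -98.01296478803341 -99.65995941968421 panel 170.73247320120777
prong -97.20456537504413 -95.6678887484121
head top z=.05 [ 0.6219 -0.0944  0.05  ] hinge z=.036 [ 0.6433 -0.032   0.036 ]
0.1905925999683181 0.003270772794759492
0.12506937740555726 0.014442428408467562
0.14723000401619057 0.02660880018507697
0.14176111910453834 -0.023597050474654126
top 0.18895571343694703 0.004423416996665804
top 0.12393656338325974 0.015861335655637226
top 0.14430235852240497 0.025825268413524925
top 0.1409121935733531 -0.024939249389381732
```

Call:
play_rows([
  {"fingers":1,"translation":[0.15,0,0],"roll":0},
  {"fingers":1,"translation":[0.27,0.2,0],"roll":0},
  {"fingers":1,"translation":[0.27,0.6,0],"roll":0},
  {"fingers":1,"translation":[0.27,1.0,0],"roll":0},
  {"fingers":1,"translation":[0.27,1.4,0],"roll":0},
  {"fingers":1,"translation":[0.27,1.8,0],"roll":0},
  {"fingers":1,"translation":[0.27,2.2,0],"roll":0},
  {"fingers":1,"translation":[0.27,2.6,0],"roll":0},
  {"fingers":1,"translation":[0.27,3.0,0],"roll":0},
  {"fingers":1,"translation":[0.27,3.4,0],"roll":0},
  {"fingers":1,"translation":[0.27,3.8,0],"roll":0},
  {"fingers":1,"translation":[0.27,4.2,0],"roll":0},
  {"fingers":1,"translation":[0.27,4.5,0],"roll":0},
  {"fingers":1,"translation":[0.27,4.7,0],"roll":0},
  {"fingers":1,"translation":[0.27,4.7,0],"roll":0},
  {"fingers":1,"translation":[0.27,4.7,0],"roll":0},
  {"fingers":1,"translation":[0.27,4.7,0],"roll":0},
])

```text
clock: 6.68
eef_pos: [0.6427, 0.0453, 0.0433]
tool_rot: [0.997, -0.078, 0.0, -0.0]
ft_force: [-0.0, 0.3, -2.0]
grip_width: 0.0193
```

```bash
python3 - <<'E'
from h import *
o=bot.get_obs(); print(o['eef_pos'],o['tool_rot'],o['ft_force'])
for n in('top','side','wrist'): snap(n,n+'3')
R=lambda a,u,v,w,h,f:cv2.resize(cv2.imread(a)[v:v+h,u:u+w],None,fx=f,fy=f,interpolation=cv2.INTER_CUBIC)
A=R('pics/top3.png',310,166,100,50,8)[:300];B=R('pics/side3.png',290,165,100,38,8)[:300]
cv2.imwrite('pics/c4.png',np.vstack([A,B]))
E
```

```text
[0.64274207 0.04529729 0.04330806] [ 9.96926645e-01 -7.83406563e-02  2.87972980e-05 -7.15951966e-05] [-0.03337726  0.28232363 -1.98418481]
```

View pics/c4.png

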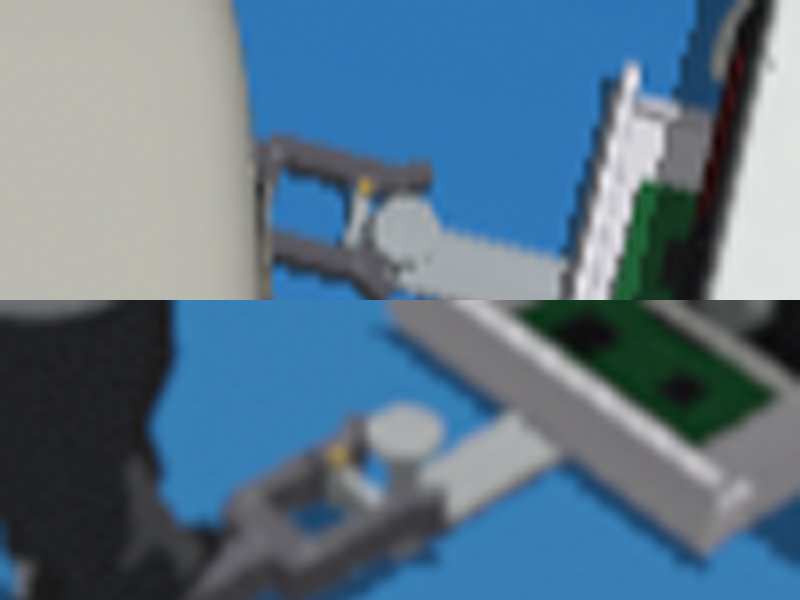

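The pin now stands between the prongs just ahead of the latch (top (405,228), side (405,430)), with its head above the jaw. I'll creep in.

Call:
play_rows([
  {"fingers":1,"translation":[0,0.1,0],"roll":0},
  {"fingers":1,"translation":[0,0.2,0],"roll":0},
  {"fingers":1,"translation":[0,0.3,0],"roll":0},
  {"fingers":1,"translation":[0,0.4,0],"roll":0},
  {"fingers":1,"translation":[0,0.5,0],"roll":0},
  {"fingers":1,"translation":[0,0.6,0],"roll":0},
  {"fingers":1,"translation":[0,0.7,0],"roll":0},
  {"fingers":1,"translation":[0,0.8,0],"roll":0},
  {"fingers":1,"translation":[0,0.9,0],"roll":0},
  {"fingers":1,"translation":[0,1.0,0],"roll":0},
  {"fingers":1,"translation":[0,1.1,0],"roll":0},
  {"fingers":1,"translation":[0,1.2,0],"roll":0},
])

```text
clock: 7.83
eef_pos: [0.6409, 0.0337, 0.0435]
tool_rot: [0.997, -0.078, 0.0, -0.0]
ft_force: [0.4, 2.4, -1.8]
grip_width: 0.0193
```

Call:
play_rows([
  {"fingers":1,"translation":[0,0.1,0],"roll":0},
  {"fingers":1,"translation":[0,0.2,0],"roll":0},
  {"fingers":1,"translation":[0,0.3,0],"roll":0},
  {"fingers":1,"translation":[0,0.4,0],"roll":0},
  {"fingers":1,"translation":[0,0.5,0],"roll":0},
  {"fingers":1,"translation":[0,0.6,0],"roll":0},
])

```text
clock: 8.33
eef_pos: [0.6399, 0.0272, 0.0433]
tool_rot: [0.997, -0.078, 0.0, -0.0]
ft_force: [0.2, 2.1, -2.8]
grip_width: 0.0192
```

Call:
play_rows([
  {"fingers":1,"translation":[0,0.1,0],"roll":0},
  {"fingers":1,"translation":[0,0.2,0],"roll":0},
  {"fingers":1,"translation":[0,0.3,0],"roll":0},
  {"fingers":1,"translation":[0,0.4,0],"roll":0},
  {"fingers":1,"translation":[0,0.5,0],"roll":0},
  {"fingers":1,"translation":[0,0.6,0],"roll":0},
])

```text
clock: 8.83
eef_pos: [0.6389, 0.0213, 0.0433]
tool_rot: [0.997, -0.078, -0.0, -0.0]
ft_force: [0.2, 2.4, -1.1]
grip_width: 0.0196
```

Call:
play_rows([
  {"fingers":1,"translation":[0,0.1,0],"roll":0},
  {"fingers":1,"translation":[0,0.2,0],"roll":0},
  {"fingers":1,"translation":[0,0.3,0],"roll":0},
  {"fingers":1,"translation":[0,0.4,0],"roll":0},
  {"fingers":1,"translation":[0,0.5,0],"roll":0},
  {"fingers":1,"translation":[0,0.6,0],"roll":0},
])

```text
clock: 9.33
eef_pos: [0.638, 0.0154, 0.0433]
tool_rot: [0.997, -0.078, -0.0, -0.0]
ft_force: [-0.2, 2.6, -2.4]
grip_width: 0.0191
```

Call:
play_rows([
  {"fingers":1,"translation":[0,0.1,0],"roll":0},
  {"fingers":1,"translation":[0,0.2,0],"roll":0},
  {"fingers":1,"translation":[0,0.3,0],"roll":0},
  {"fingers":1,"translation":[0,0.4,0],"roll":0},
  {"fingers":1,"translation":[0,0.5,0],"roll":0},
  {"fingers":1,"translation":[0,0.6,0],"roll":0},
])

```text
clock: 9.83
eef_pos: [0.637, 0.0095, 0.0432]
tool_rot: [0.997, -0.078, -0.0, -0.0]
ft_force: [0.7, 1.8, -2.3]
grip_width: 0.0191
```

Call:
play_rows([
  {"fingers":1,"translation":[0,0.1,0],"roll":0},
  {"fingers":1,"translation":[0,0.2,0],"roll":0},
  {"fingers":1,"translation":[0,0.3,0],"roll":0},
  {"fingers":1,"translation":[0,0.4,0],"roll":0},
  {"fingers":1,"translation":[0,0.5,0],"roll":0},
  {"fingers":1,"translation":[0,0.6,0],"roll":0},
])

```text
clock: 10.33
eef_pos: [0.6364, 0.005, 0.0436]
tool_rot: [0.997, -0.078, 0.0, -0.001]
ft_force: [-0.5, 6.8, -1.2]
grip_width: 0.0193
```

Call:
play_rows([
  {"fingers":1,"translation":[0,0.1,0],"roll":0},
  {"fingers":1,"translation":[0,0.2,0],"roll":0},
  {"fingers":1,"translation":[0,0.3,0],"roll":0},
  {"fingers":1,"translation":[0,0.4,0],"roll":0},
  {"fingers":1,"translation":[0,0.5,0],"roll":0},
  {"fingers":1,"translation":[0,0.6,0],"roll":0},
])

```text
clock: 10.83
eef_pos: [0.6358, 0.0003, 0.0438]
tool_rot: [0.997, -0.077, 0.001, -0.003]
ft_force: [-0.0, 9.6, -1.7]
grip_width: 0.0192
```

Call:
play_rows([
  {"fingers":1,"translation":[0,0.1,0],"roll":0},
  {"fingers":1,"translation":[0,0.2,0],"roll":0},
  {"fingers":1,"translation":[0,0.3,0],"roll":0},
  {"fingers":1,"translation":[0,0.4,0],"roll":0},
  {"fingers":1,"translation":[0,0.5,0],"roll":0},
])

```text
clock: 11.25
eef_pos: [0.6355, -0.0046, 0.0437]
tool_rot: [0.997, -0.077, 0.001, -0.002]
ft_force: [1.8, 7.7, -2.4]
grip_width: 0.0195
```

Call:
play_rows([
  {"fingers":1,"translation":[0,0.1,0],"roll":0},
  {"fingers":1,"translation":[0,0.2,0],"roll":0},
  {"fingers":1,"translation":[0,0.3,0],"roll":0},
  {"fingers":1,"translation":[0,0.4,0],"roll":0},
  {"fingers":1,"translation":[0,0.5,0],"roll":0},
])

```text
clock: 11.67
eef_pos: [0.6348, -0.0093, 0.0438]
tool_rot: [0.997, -0.077, 0.001, -0.003]
ft_force: [2.3, 8.7, -2.2]
grip_width: 0.019
```

Call:
play_rows([
  {"fingers":1,"translation":[0,0.1,0],"roll":0},
  {"fingers":1,"translation":[0,0.2,0],"roll":0},
  {"fingers":1,"translation":[0,0.3,0],"roll":0},
  {"fingers":1,"translation":[0,0.4,0],"roll":0},
  {"fingers":1,"translation":[0,0.5,0],"roll":0},
])

```text
clock: 12.08
eef_pos: [0.634, -0.0143, 0.0437]
tool_rot: [0.997, -0.077, 0.001, -0.003]
ft_force: [0.9, 8.5, -2.7]
grip_width: 0.0197
```

Call:
play_rows([
  {"fingers":1,"translation":[0,0.1,0],"roll":0},
  {"fingers":1,"translation":[0,0.2,0],"roll":0},
  {"fingers":1,"translation":[0,0.3,0],"roll":0},
  {"fingers":1,"translation":[0,0.4,0],"roll":0},
])

```text
clock: 12.42
eef_pos: [0.6333, -0.0189, 0.0437]
tool_rot: [0.997, -0.077, 0.001, -0.002]
ft_force: [2.5, 6.9, -1.7]
grip_width: 0.0189
```

Call:
play_rows([
  {"fingers":1,"translation":[0,0.1,0],"roll":0},
  {"fingers":1,"translation":[0,0.2,0],"roll":0},
])

```text
clock: 12.58
eef_pos: [0.633, -0.0215, 0.0436]
tool_rot: [0.997, -0.078, 0.001, -0.001]
ft_force: [1.8, 5.2, -3.2]
grip_width: 0.0193
```

Call:
play_rows([
  {"fingers":1,"translation":[0,0.1,0],"roll":0},
  {"fingers":1,"translation":[0,0.1,0],"roll":0},
])

```text
clock: 12.75
eef_pos: [0.6326, -0.0236, 0.0436]
tool_rot: [0.997, -0.078, 0.001, -0.0]
ft_force: [2.2, 2.3, -2.2]
grip_width: 0.0193
```

Call:
play_rows([
  {"fingers":1,"translation":[0,0.1,0],"roll":0},
  {"fingers":1,"translation":[0,0.1,0],"roll":0},
])

```text
clock: 12.92
eef_pos: [0.6312, -0.0262, 0.0432]
tool_rot: [0.997, -0.079, -0.0, 0.001]
ft_force: [0.4, -0.1, -3.4]
grip_width: 0.0193
```

```bash
python3 - <<'E'
from h import *
o=bot.get_obs(); print(o['eef_pos'],o['tool_rot'],o['ft_force'])
for n in('top','side','wrist'): snap(n,n+'4')
R=lambda a,u,v,w,h,f:cv2.resize(cv2.imread(a)[v:v+h,u:u+w],None,fx=f,fy=f,interpolation=cv2.INTER_CUBIC)
A=R('pics/top4.png',330,170,100,38,8)[:300];B=R('pics/side4.png',310,155,100,38,8)[:300]
cv2.imwrite('pics/c5.png',np.vstack([A,B]))
E
```

```text
[ 0.63120993 -0.02617274  0.04319751] [ 9.96883433e-01 -7.88797861e-02 -3.33039481e-04  1.13520337e-03] [ 0.39910301 -0.12126936 -3.39214106]
```

View pics/c5.png

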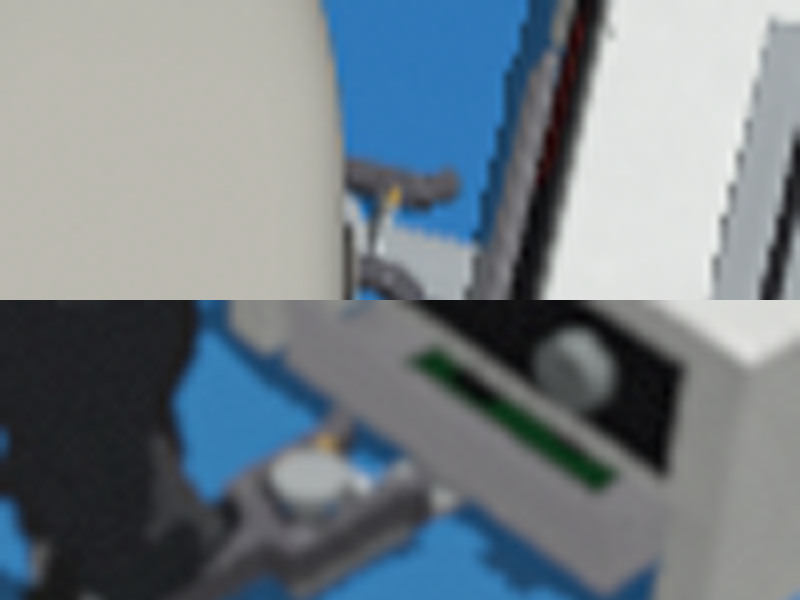

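In the top view the latch lies across the mouth behind the pin (from the gold hinge (393,195) to (375,250)). The force has dropped to zero, so it has flipped shut. I'll hold briefly, then pull gently.

Call:
play_rows([
  {"fingers":1,"translation":[0,0,0],"roll":0},
  {"fingers":1,"translation":[0,0,0],"roll":0},
  {"fingers":1,"translation":[0,0,0],"roll":0},
  {"fingers":1,"translation":[0,0,0],"roll":0},
  {"fingers":1,"translation":[0,-0.15,0],"roll":0},
  {"fingers":1,"translation":[0,-0.3,0],"roll":0},
  {"fingers":1,"translation":[0,-0.45,0],"roll":0},
  {"fingers":1,"translation":[0,-0.6,0],"roll":0},
  {"fingers":1,"translation":[0,-0.75,0],"roll":0},
  {"fingers":1,"translation":[0,-0.9,0],"roll":0},
  {"fingers":1,"translation":[0,-1.0,0],"roll":0},
  {"fingers":1,"translation":[0,-1.1,0],"roll":0},
  {"fingers":1,"translation":[0,-1.2,0],"roll":0},
  {"fingers":1,"translation":[0,-1.3,0],"roll":0},
  {"fingers":1,"translation":[0,-1.4,0],"roll":0},
  {"fingers":1,"translation":[0,-1.5,0],"roll":0},
  {"fingers":1,"translation":[0,-1.6,0],"roll":0},
  {"fingers":1,"translation":[0,-1.7,0],"roll":0},
  {"fingers":1,"translation":[0,-1.8,0],"roll":0},
  {"fingers":1,"translation":[0,-1.9,0],"roll":0},
])

```text
clock: 14.73
eef_pos: [0.6346, -0.0065, 0.0433]
tool_rot: [0.997, -0.079, -0.0, 0.0]
ft_force: [-0.1, -2.0, -2.4]
grip_width: 0.0192
```

Call:
play_rows([
  {"fingers":1,"translation":[0,-0.1,0],"roll":0},
  {"fingers":1,"translation":[0,-0.2,0],"roll":0},
  {"fingers":1,"translation":[0,-0.3,0],"roll":0},
  {"fingers":1,"translation":[0,-0.4,0],"roll":0},
  {"fingers":1,"translation":[0,-0.5,0],"roll":0},
  {"fingers":1,"translation":[0,-0.6,0],"roll":0},
  {"fingers":1,"translation":[0,-0.75,0],"roll":0},
  {"fingers":1,"translation":[0,-0.9,0],"roll":0},
])

```text
clock: 15.4
eef_pos: [0.636, 0.0028, 0.0433]
tool_rot: [0.997, -0.078, 0.0, -0.0]
ft_force: [-0.2, -2.9, -3.0]
grip_width: 0.0196
```

Call:
play_rows([
  {"fingers":1,"translation":[0,-0.15,0],"roll":0},
  {"fingers":1,"translation":[0,-0.3,0],"roll":0},
  {"fingers":1,"translation":[0,-0.5,0],"roll":0},
  {"fingers":1,"translation":[0,-0.7,0],"roll":0},
  {"fingers":1,"translation":[0,-0.9,0],"roll":0},
  {"fingers":1,"translation":[0,-1.1,0],"roll":0},
  {"fingers":1,"translation":[0,-1.3,0],"roll":0},
  {"fingers":1,"translation":[0,-1.5,0],"roll":0},
  {"fingers":1,"translation":[0,-1.7,0],"roll":0},
  {"fingers":1,"translation":[0,-1.9,0],"roll":0},
  {"fingers":1,"translation":[0,-2.1,0],"roll":0},
  {"fingers":1,"translation":[0,-2.3,0],"roll":0},
  {"fingers":1,"translation":[0,-2.5,0],"roll":0},
  {"fingers":1,"translation":[0,-2.7,0],"roll":0},
  {"fingers":1,"translation":[0,-2.9,0],"roll":0},
  {"fingers":1,"translation":[0,-3.1,0],"roll":0},
  {"fingers":1,"translation":[0,-3.3,0],"roll":0},
  {"fingers":1,"translation":[0,-3.5,0],"roll":0},
  {"fingers":1,"translation":[0,-3.7,0],"roll":0},
  {"fingers":1,"translation":[0,-3.9,0],"roll":0},
])

```text
clock: 17.07
eef_pos: [0.6421, 0.0413, 0.0433]
tool_rot: [0.997, -0.078, 0.0, 0.0]
ft_force: [0.1, -2.2, -3.2]
grip_width: 0.0192
```

Call:
play_rows([
  {"fingers":1,"translation":[0,-0.2,0],"roll":0},
  {"fingers":1,"translation":[0,-0.4,0],"roll":0},
  {"fingers":1,"translation":[0,-0.6,0],"roll":0},
  {"fingers":1,"translation":[0,-0.8,0],"roll":0},
  {"fingers":1,"translation":[0,-1.0,0],"roll":0},
  {"fingers":1,"translation":[0,-1.2,0],"roll":0},
  {"fingers":1,"translation":[0,-1.4,0],"roll":0},
  {"fingers":1,"translation":[0,-1.6,0],"roll":0},
  {"fingers":1,"translation":[0,-1.8,0],"roll":0},
  {"fingers":1,"translation":[0,-2.0,0],"roll":0},
  {"fingers":1,"translation":[0,-2.2,0],"roll":0},
  {"fingers":1,"translation":[0,-2.4,0],"roll":0},
  {"fingers":1,"translation":[0,-2.6,0],"roll":0},
  {"fingers":1,"translation":[0,-2.8,0],"roll":0},
  {"fingers":1,"translation":[0,-3.0,0],"roll":0},
  {"fingers":1,"translation":[0,-3.2,0],"roll":0},
  {"fingers":1,"translation":[0,-3.3,0],"roll":0},
  {"fingers":1,"translation":[0,-3.4,0],"roll":0},
  {"fingers":1,"translation":[0,-3.5,0],"roll":0},
  {"fingers":1,"translation":[0,-3.5,0],"roll":0},
])

```text
clock: 18.73
eef_pos: [0.6475, 0.0761, 0.0433]
tool_rot: [0.997, -0.078, -0.0, -0.0]
ft_force: [-0.6, -1.4, -2.4]
grip_width: 0.0194
```

```bash
python3 - <<'E'
from h import *
o=bot.get_obs(); print(o['eef_pos'],o['tool_rot'],o['ft_force'])
for n in('top','side','wrist'): snap(n,n+'5')
R=lambda a,u,v,w,h,f:cv2.resize(cv2.imread(a)[v:v+h,u:u+w],None,fx=f,fy=f,interpolation=cv2.INTER_CUBIC)
A=R('pics/top5.png',285,155,130,50,6)[:300];B=R('pics/side5.png',265,165,130,50,6)[:300]
cv2.imwrite('pics/c6.png',np.vstack([A,B]))
E
```

```text
[0.64748548 0.07605535 0.04329028] [ 9.96924499e-01 -7.83677904e-02 -8.68749815e-05 -1.56404271e-04] [-0.6201223  -1.39979858 -2.39927139]
```

View pics/c6.png

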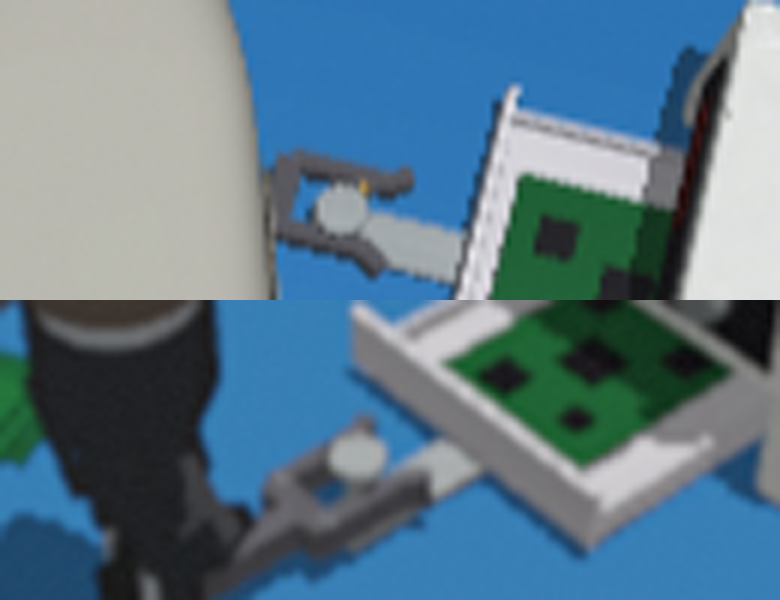

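The pin head is now at top (341,210), side (358,455), with the pin pulling against the latch and the tray out.

```bash
python3 - <<'E'
from h import *
x,e=tri(ray('top5',285+341/6-.42,155+210/6-.42),ray('side5',265+358/6-.42,165+155/6-.42))
p0=np.array([.6205,-.0959,.0467]);print(x,e,np.linalg.norm((x-p0)[:2]))
a=atz('top5',285+341/6-.42,155+210/6-.42,.05);b=np.array([.6219,-.0944,.05]);print(a,np.linalg.norm(a-b))
E
```

```text
[ 0.62800549 -0.03814341  0.04675045] [np.float64(0.0013467369562314465), np.float64(0.001346736956231433)] 0.05824221847184322
[ 0.62839305 -0.03733921  0.05      ] 0.05742902705808617
```

Call:
play_rows([
  {"fingers":1,"translation":[0,-0.15,0],"roll":0},
  {"fingers":1,"translation":[0,-0.3,0],"roll":0},
  {"fingers":1,"translation":[0,-0.45,0],"roll":0},
  {"fingers":1,"translation":[0,-0.6,0],"roll":0},
  {"fingers":1,"translation":[0,-0.75,0],"roll":0},
  {"fingers":1,"translation":[0,-0.9,0],"roll":0},
  {"fingers":1,"translation":[0,-1.05,0],"roll":0},
  {"fingers":1,"translation":[0,-1.2,0],"roll":0},
  {"fingers":1,"translation":[0,-1.2,0],"roll":0},
  {"fingers":1,"translation":[0,-1.2,0],"roll":0},
  {"fingers":1,"translation":[0,-1.1,0],"roll":0},
  {"fingers":1,"translation":[0,-1.0,0],"roll":0},
  {"fingers":1,"translation":[0,-0.9,0],"roll":0},
  {"fingers":1,"translation":[0,-0.9,0.1],"roll":0},
  {"fingers":1,"translation":[0,-0.9,0.2],"roll":0},
  {"fingers":1,"translation":[0,-0.9,0.3],"roll":0},
  {"fingers":1,"translation":[0,-0.9,0.4],"roll":0},
  {"fingers":1,"translation":[0,-0.9,0.5],"roll":0},
  {"fingers":1,"translation":[0,-0.9,0.5],"roll":0},
])

```text
clock: 20.47
eef_pos: [0.6487, 0.0847, 0.0379]
tool_rot: [0.997, -0.078, -0.0, 0.0]
ft_force: [-0.1, -0.4, -2.2]
grip_width: 0.0192
```

Call:
play_rows([
  {"fingers":1,"translation":[0,0,0.05],"roll":0},
  {"fingers":1,"translation":[0,0,0.1],"roll":0},
  {"fingers":1,"translation":[0,0,0.1],"roll":0},
  {"fingers":1,"translation":[0,0,0.1],"roll":0},
])

```text
clock: 20.8
eef_pos: [0.649, 0.0846, 0.0373]
tool_rot: [0.997, -0.078, 0.0, -0.0]
ft_force: [-0.3, 0.3, -2.2]
grip_width: 0.0193
```

Call:
play_rows([
  {"fingers":0.6,"translation":[0,0,0],"roll":0},
  {"fingers":0.57,"translation":[0,0,0],"roll":0},
  {"fingers":0.55,"translation":[0,0,0],"roll":0},
  {"fingers":0.53,"translation":[0,0,0],"roll":0},
  {"fingers":0.51,"translation":[0,0,0],"roll":0},
  {"fingers":0.49,"translation":[0,0,0],"roll":0},
  {"fingers":0.45,"translation":[0,0,0],"roll":0},
  {"fingers":0.35,"translation":[0,0,0],"roll":0},
  {"fingers":0.2,"translation":[0,0,0],"roll":0},
  {"fingers":0.0,"translation":[0,0,0],"roll":0},
  {"fingers":-0.3,"translation":[0,0,0],"roll":0},
  {"fingers":-0.3,"translation":[0,0,0],"roll":0},
  {"fingers":-0.3,"translation":[0,0,0],"roll":0},
  {"fingers":-0.3,"translation":[0,0,0],"roll":0},
  {"fingers":-0.3,"translation":[0,0,0],"roll":0},
])

```text
clock: 22.05
eef_pos: [0.6489, 0.0846, 0.0373]
tool_rot: [0.997, -0.078, -0.0, 0.0]
ft_force: [0.2, -1.1, 0.8]
grip_width: 0.0557
```

Call:
play_rows([
  {"fingers":-0.3,"translation":[0,0,-1],"roll":0},
  {"fingers":-0.3,"translation":[0,0,-2.5],"roll":0},
  {"fingers":-0.3,"translation":[0,0,-4.5],"roll":0},
  {"fingers":-0.3,"translation":[0,0,-7],"roll":0},
  {"fingers":-0.3,"translation":[0,-2,-10],"roll":0},
  {"fingers":-0.3,"translation":[0,-4,-13],"roll":0},
  {"fingers":-0.3,"translation":[0,-7,-15],"roll":0},
  {"fingers":-0.3,"translation":[-3,-10,-16],"roll":0},
  {"fingers":-0.3,"translation":[-6,-13,-16],"roll":0},
  {"fingers":-0.3,"translation":[-9,-15,-16],"roll":0},
  {"fingers":-0.3,"translation":[-9,-15,-16],"roll":0},
  {"fingers":-0.3,"translation":[-9,-15,-16],"roll":0},
  {"fingers":-0.3,"translation":[-9,-15,-16],"roll":0},
  {"fingers":-0.3,"translation":[-9,-15,-16],"roll":0},
])

```text
clock: 23.22
eef_pos: [0.5843, 0.2461, 0.1977]
tool_rot: [0.997, -0.079, 0.0, -0.0]
ft_force: [0.9, 0.0, -0.3]
grip_width: 0.0553
```

```bash
python3 - <<'E'
from h import *
o=bot.get_obs(); print(o['eef_pos'],o['ft_force'],o['grip_width'])
for n in('top','side'): snap(n,n+'6')
R=lambda a,u,v,w,h,f:cv2.resize(cv2.imread(a)[v:v+h,u:u+w],None,fx=f,fy=f,interpolation=cv2.INTER_CUBIC)
A=R('pics/top6.png',270,155,130,50,6)[:300];B=R('pics/side6.png',250,165,130,50,6)[:300]
cv2.imwrite('pics/c7.png',np.vstack([A,B]))
E
```

```text
[0.5843495  0.24606298 0.19774002] [ 0.89078276  0.02554511 -0.29944744] 0.055282634809345865
```

View pics/c7.png

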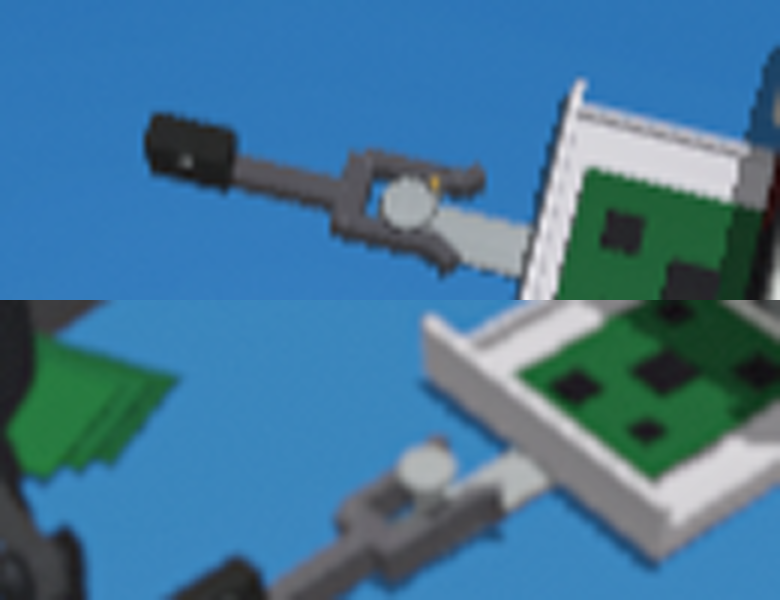

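The hook lies on the pin with the handle free. The pin head is at top (410,203), side (427,470), and the arm is clear. One last check of the distance, then I'll hand in.

```bash
python3 - <<'E'
from h import *
x,e=tri(ray('top6',270+410/6-.42,155+203/6-.42),ray('side6',250+427/6-.42,165+170/6-.42))
p0=np.array([.6205,-.0959,.0467]);d=np.linalg.norm((x-p0)[:2]);print(x,e,d)
if .055<d<.085: print(bot.job_done())
E
```

```text
[ 0.63154884 -0.02761893  0.04292108] [np.float64(0.0013930137989806046), np.float64(0.0013930137989804805)] 0.06916922599440335
the job is handed in; nothing more can be done
None
```

The tray is drawn out, and the hook lies latched on the pin with the gripper clear. The job is handed in, but the hand-in gave no verdict.

- **Pick-up:** I took the grey hook by its black handle, not the purple look-alike, and held the jaw about 17 mm above the bench.
- **Latching:** I pushed the jaw onto the pin slowly. The tray slid about 27 mm inwards to its stop at about 2 N. The latch then yielded, with at most about 10 N read at the wrist. The force dropped to zero and the picture showed the latch shut.
- **Pulling:** I pulled gently at 2–3 N, lowered the hook almost onto the tray's tongue, opened the gripper slowly and backed away.
- **Last checks:** Measured from the top and side pictures, the pin stands about 69 mm farther out than at the start. It is still inside the throat. The run took about 23 s of the 58 s.
- **Limits of the checks:**
  - After release the pin's head hides most of the latch, so I judge it shut from the earlier picture and from the tray following the pull.
  - I read forces only at the end of each move, so short peaks between readings were not seen.
  - I did not re-measure the bystanders, but nothing moved near them.

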